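# Sweep mounted lenses through the gate into the tray's slot

## Task

With the fingertips, push the three round mounted lenses lying on the sorting tray through its narrow gate into the slot, one at a time: the next one stays back from the gate until the one before is wholly inside the slot. Only slide them along the tray; do not lift or tip them, and leave the vial and the forceps where they are. Finish with all three lenses lying flat in the slot.

Things in the scene. Friction and masses are not known exactly. Their poses are not given: they have to be found in the camera images.
- sorting_tray: white tray with dark steel walls, fixed to the bench, 325 x 220 mm, flat deck 6 mm above the bench, open at the rear end and on the sides near it (no rim); origin 7 mm ahead of its middle, at bench level, x points from the open rear to the slot, y across, z up. Lenses and vial start on the rear part, x -150 to -94 mm, y -91 to 91 mm, in any order, 15 mm or more apart
- gate (a point): middle of the gate on the deck (34, 0, 6 mm in the tray's frame, same axes): 40 mm wide in y, between two round aluminium posts of 12 mm diameter at y +-26 mm, 16 mm tall. From the posts two walls 6 mm thick, 12 mm tall, open as a funnel to x -50, y +-95 mm in the tray's frame
- slot_end (a point): middle of the slot's closed end, on the deck (146, 0, 6 mm in the tray's frame). The slot runs straight from its mouth to here, 42 mm wide between rails 14 mm tall, with room for three lenses in a row; a lens pushed in pushes those before it on
- slot_mouth (a point): point on the deck in the middle of the gate's inner side, where the slot begins (38, 0, 6 mm in the tray's frame); axes as the tray: x into the slot. A lens is wholly inside when its centre is at least 16 mm past it in x
- lens_a: mounted lens: a flat round black disc with a glass face, 32 mm diameter, 10 mm tall, 40 g, one of three alike, lying glass up on the tray's deck; origin at the centre of its underside, z up; it slides when pushed from the side
- lens_b: mounted lens: a flat round black disc with a glass face, 32 mm diameter, 10 mm tall, 40 g, one of three alike, lying glass up on the tray's deck; origin at the centre of its underside, z up; it slides when pushed from the side
- lens_c: mounted lens: a flat round black disc with a glass face, 32 mm diameter, 10 mm tall, 40 g, one of three alike, lying glass up on the tray's deck; origin at the centre of its underside, z up; it slides when pushed from the side
- vial: glass vial with a screw cap, 23 mm diameter, 51 mm tall, standing loose on the deck beside the lenses; origin at the centre of its underside; not to be disturbed
- forceps: steel forceps, 16 x 126 x 10 mm, lying loose on the deck beside the slot on the tray's -y side, lengthwise along the slot; origin under the middle; not to be disturbed

How it is judged:
On the way, in this order (a step that is already met when the one before it is completed fails the run):
1. one lens is inside the slot (((x of lens_a in the frame of slot_mouth between 0.012 and 0.108 m and y of lens_a in the frame of slot_mouth between -0.02 and 0.02 m and z of lens_a in the frame of slot_mouth below 0.004 m) or (x of lens_b in the frame of slot_mouth between 0.012 and 0.108 m and y of lens_b in the frame of slot_mouth between -0.02 and 0.02 m and z of lens_b in the frame of slot_mouth below 0.004 m) or (x of lens_c in the frame of slot_mouth between 0.012 and 0.108 m and y of lens_c in the frame of slot_mouth between -0.02 and 0.02 m and z of lens_c in the frame of slot_mouth below 0.004 m))), for 0.2 s.
2. two lenses are inside the slot ((((x of lens_a in the frame of slot_mouth between 0.012 and 0.108 m and y of lens_a in the frame of slot_mouth between -0.02 and 0.02 m and z of lens_a in the frame of slot_mouth below 0.004 m) and (x of lens_b in the frame of slot_mouth between 0.012 and 0.108 m and y of lens_b in the frame of slot_mouth between -0.02 and 0.02 m and z of lens_b in the frame of slot_mouth below 0.004 m)) or ((x of lens_a in the frame of slot_mouth between 0.012 and 0.108 m and y of lens_a in the frame of slot_mouth between -0.02 and 0.02 m and z of lens_a in the frame of slot_mouth below 0.004 m) and (x of lens_c in the frame of slot_mouth between 0.012 and 0.108 m and y of lens_c in the frame of slot_mouth between -0.02 and 0.02 m and z of lens_c in the frame of slot_mouth below 0.004 m)) or ((x of lens_b in the frame of slot_mouth between 0.012 and 0.108 m and y of lens_b in the frame of slot_mouth between -0.02 and 0.02 m and z of lens_b in the frame of slot_mouth below 0.004 m) and (x of lens_c in the frame of slot_mouth between 0.012 and 0.108 m and y of lens_c in the frame of slot_mouth between -0.02 and 0.02 m and z of lens_c in the frame of slot_mouth below 0.004 m)))), for 0.2 s.
At the end, for the whole second after the job is handed in: all three lenses lie flat and at rest in the slot, each centre at least 12 mm past the slot's mouth and between the rails, underside within 4 mm of the deck (x of lens_a in the frame of slot_mouth between 0.012 and 0.108 m and y of lens_a in the frame of slot_mouth between -0.02 and 0.02 m and z of each of lens_a, lens_b, lens_c in the frame of slot_mouth below 0.004 m and angle between each of lens_a, lens_b, lens_c's own z axis and vertical below 0.1 rad and linear speed of each of lens_a, lens_b, lens_c below 0.01 m/s and x of lens_b in the frame of slot_mouth between 0.012 and 0.108 m and y of lens_b in the frame of slot_mouth between -0.02 and 0.02 m and x of lens_c in the frame of slot_mouth between 0.012 and 0.108 m and y of lens_c in the frame of slot_mouth between -0.02 and 0.02 m); the robot touches nothing.
It fails at once if two lenses in the gate at once (both centres between 30 mm before and 10 mm past the slot's mouth) (((x of lens_a in the frame of slot_mouth between -0.03 and 0.01 m and y of lens_a in the frame of slot_mouth between -0.05 and 0.05 m) and (x of lens_b in the frame of slot_mouth between -0.03 and 0.01 m and y of lens_b in the frame of slot_mouth between -0.05 and 0.05 m)) or ((x of lens_a in the frame of slot_mouth between -0.03 and 0.01 m and y of lens_a in the frame of slot_mouth between -0.05 and 0.05 m) and (x of lens_c in the frame of slot_mouth between -0.03 and 0.01 m and y of lens_c in the frame of slot_mouth between -0.05 and 0.05 m)) or ((x of lens_b in the frame of slot_mouth between -0.03 and 0.01 m and y of lens_b in the frame of slot_mouth between -0.05 and 0.05 m) and (x of lens_c in the frame of slot_mouth between -0.03 and 0.01 m and y of lens_c in the frame of slot_mouth between -0.05 and 0.05 m))).
It fails at once if a lens lifted more than 8 mm off the deck (z of any of lens_a, lens_b, lens_c in the frame of slot_mouth above 0.008 m).
It fails at once if a lens tipped by more than 0.5 rad (angle between any of lens_a, lens_b, lens_c's own z axis and vertical above 0.5 rad).
It fails at once if the vial moved more than 15 mm or tipped (distance of vial from where it was at the start of the episode above 0.015 m or angle between vial's own z axis and vertical above 0.4 rad).
It fails at once if the forceps moved more than 20 mm (distance of forceps from where it was at the start of the episode above 0.02 m).
It also fails if it takes over 72 s, if anything falls off the work surface, if the arm or the gripper's body presses on something with over 40 N, if the wrist force passes 120 N, or if a joint passes its speed limit or range.

## Robot

A 6-joint arm with a two-finger parallel gripper is mounted at the origin on the work surface; the furniture and walls round the work are solid. World frame = base frame: x ahead of the robot, y to its left, z up, the work surface at z = 0. Lengths are in m, angles in rad, forces in N, time in s.
With the tool pointing down it reaches from about 0.25 to 0.775 m from the base axis. Payload 4 kg.
Tool frame: the origin (TCP) lies at the very end of the fingers, on their centre line; the grasp point (between the pads) lies 19 mm behind it (robot.tcp_to_grasp is the distance from the TCP to the grasp point, in m); z points along the fingers, y is the line along which they close (so a half turn about z gives the same grasp; the last joint's range is limited). The gripper opens to 94 mm and grips with 3 to 60 N. Pads are 16 mm wide; open, the fingers measure 119 mm over their backs; the gripper's body (75 mm by 177 mm) begins 78 mm behind the grasp point.
Start: joints at [1.15, 0.087, 1.371, -0, 1.684, -0.103], TCP at [0.172, 0.522, 0.206] pointing down, gripper open.
Joint ranges: [-3.1, 3.1], [-0.76, 2.03], [0.27, 2.55], [-1.08, 4.22], [0.17, 2.65], [-2.57, 2.57]. Speed limits (rad/s): [2.79, 2.79, 3.14, 3.14, 3.14, 3.14].

## Interface

Orientations are given as [roll, pitch, yaw] about the fixed x, y, z axes, in that order (R = Rz(yaw) Ry(pitch) Rx(roll)).
In Python, from bench import robot, eyes gives the robot as it stands (robot), with the cameras (eyes).
- The arm moves only by the tool nudge_tcp, called after "Call:" as name(argument=value, ...) on one line, values as JSON. Schema: {"type":"object","properties":{"offsets":{"type":"string"},"only":{"type":"string"},"quiet":{"type":"boolean"},"lines":{"type":"string"}},"required":["offsets"],"additionalProperties":false}. offsets is a string of 1 to 20 rows, one to a line, with the numbers parted by spaces; each row has 5 numbers: the finger opening in m, then dx, dy, dz in fractions of the full range, 1 being 200 mm, then a turn about the tool's z in normalised numbers (1 is pi rad); each row shifts and turns the commanded pose from where the row before left it, along the tool's axes as they then stand; what a row does not reach is not made up. A row lasts 1/12 s, in which the tool goes at most 0.0417 m and 0.125 rad, less where a joint would pass 70% of its speed; a pose out of reach is approached as far as the arm can. The fingers move at their own pace and stop on an object; the grip force is fixed at half the most. Time passes only in rows, so rows that do not move let the fingers close. The tool returns the time, the measured TCP pose, the force, the opening and the grip force at its end. only (a regular expression) keeps the lines of the reply that match it, lines (a string "A,B") keeps lines A to B, and quiet returns only ok. Input that does not fit is refused with a message, and nothing moves.
- robot.get_obs(): the state, without advancing time (a new reading comes with each control period).
- eyes.snapshot(name): name is "scene" or "top" or "wrist"; returns a dict with "color" (420x560x3 uint8, blue, green, red), "fx", "fy", "cx", "cy" (pixels), "extrinsics" (4x4, takes a point from world to camera coordinates). Camera axes: x right, y down, z forward; pixel columns grow to the right and rows downward; lengths in m; the calibration is good to about 2 mm. A picture is of the moment at which its call begins. There is no depth.
- robot.close_job(): hands the job in; it is judged then, once.
The state is a dict: "time": time; "joint_positions": joint angles; "qvel": joint speeds; "joint_torque": joint torques, N m; "tool_pos": TCP position; "ee_rot": TCP orientation; "wrist_force": force on the tool from outside, world axes, zero at the start; "wrist_torque": the same for the moment, N m; "width": finger opening in m; "finger_force": force on a finger pad.
Only numpy, scipy, OpenCV 4.12 (cv2) and the standard library are available. Lean on these libraries where they do the work, as an engineer would, in place of code of your own. Each camera call takes 0.05 s, during which the arm holds its last target. There are 200 camera calls.

## Working session

There is one attempt and no reset: what is moved stays moved. The work goes in short steps, Python scripts to look and compute and a tool call to move; the robot and the scene stay as the last step left them, time stands still between calls to the robot, and variables do not carry over. Pictures are saved under pics/ and viewed, at most 10 in all, crops included, and the job is handed in when it is done.

```bash
ls; mkdir -p pics
```

Run:
```python
from bench import robot, eyes
import cv2
o=robot.get_obs();print(o['time'],o['tool_pos'],o['ee_rot'],o['width'])
for n in("top","scene"):
    s=eyes.snapshot(n);cv2.imwrite(f"pics/{n}0.png",s["color"]);print(n,s["fx"],s["cx"],s["cy"],s["extrinsics"].round(3).tolist())
```

```text
bench.py
pics
0.0 [0.17164969 0.52195808 0.20431468] [-3.13943092e+00 -2.09840654e-04  2.82378794e+00] 0.09405113262953209
top 532.4140549234104 280.2773720217756 216.62466182651002 [[0.004, -1.0, -0.006, 0.065], [-0.988, -0.003, -0.153, 0.528], [0.153, 0.007, -0.988, 0.789], [0.0, 0.0, 0.0, 1.0]]
scene 516.6917203311701 274.37676930338864 206.4893409041907 [[-0.333, 0.943, 0.014, 0.134], [0.703, 0.258, -0.663, -0.362], [-0.628, -0.211, -0.749, 1.247], [0.0, 0.0, 0.0, 1.0]]
```

View pics/top0.png

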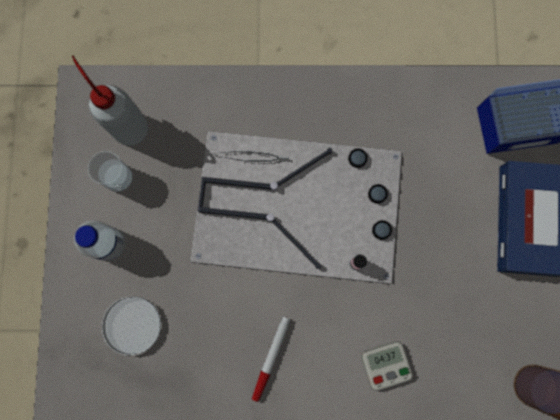

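View pics/scene0.png

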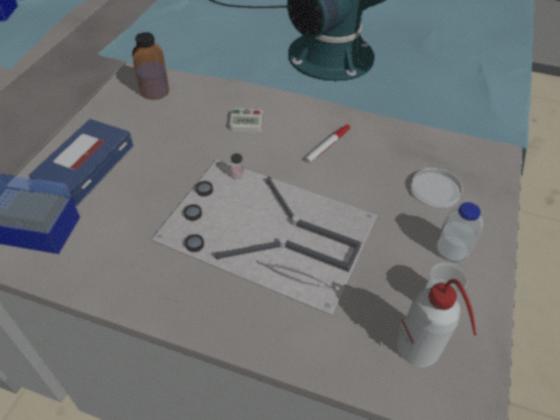

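The top view shows the tray at px (192–402, 132–284), with the slot at left. The posts are at about (274,185) and (270,217). The lenses are at about (358,158), (378,193) and (382,230), the vial cap is at (360,261) and the forceps at about (250,157). The scene view shows the same layout. The tray's x axis therefore points roughly along world +y.

Create h.py:
```python
import numpy as np, cv2
from bench import robot, eyes
def ray(s,uv,z):
    E=np.array(s["extrinsics"]);R,t=E[:3,:3],E[:3,3];c=-R.T@t
    d=R.T@np.array([(uv[0]-s["cx"])/s["fx"],(uv[1]-s["cy"])/s["fy"],1.])
    return (c+d*(z-c[2])/d[2])[:2]
def blobs(s,thr=75,amin=60,amax=800,box=(185,125,410,290)):
    g=cv2.cvtColor(s["color"],cv2.COLOR_BGR2GRAY);m=(g<thr).astype(np.uint8)
    n,l,st,c=cv2.connectedComponentsWithStats(m);out=[]
    for i in range(1,n):
        x,y=c[i]
        if box[0]<x<box[2] and box[1]<y<box[3] and st[i][4]>=amin//3: out.append((c[i].round(1),st[i].tolist()))
    return out
```

Run:
```python
from h import *
s=eyes.snapshot("top")
for c,st in blobs(s): print(c,st,ray(s,c,.016).round(4))
g=cv2.cvtColor(s["color"],cv2.COLOR_BGR2GRAY)
m=cv2.morphologyEx((cv2.GaussianBlur(g,(3,3),0)>138).astype(np.uint8),cv2.MORPH_CLOSE,np.ones((3,3)))
cs=cv2.findContours(m,0,2)[0];c=max((c for c in cs if cv2.pointPolygonTest(c,(330,215),False)>=0),key=cv2.contourArea,default=None)
print(g[200,340],g[300,340],g[120,300])
if c is not None:
    P=np.array([ray(s,p[0],.006) for p in c],np.float32);print(cv2.minAreaRect(P*1000),cv2.boundingRect(c))
cv2.imwrite("pics/top1.png",cv2.resize(s["color"][125:292,185:410],None,fx=3.5,fy=3.5,interpolation=2))
```

```text
[252.1 188.8] [198, 148, 139, 74, 1691] [0.5776 0.113 ]
[359.4 158.9] [348, 148, 23, 21, 311] [ 0.6278 -0.0616]
[212.  159.2] [209, 155, 6, 8, 20] [0.6268 0.1792]
[379.5 194.6] [368, 184, 23, 21, 307] [ 0.5685 -0.0929]
[386.6 233.3] [372, 214, 27, 54, 406] [ 0.5056 -0.1027]
[297.1 243.9] [270, 218, 56, 53, 322] [0.4882 0.0402]
[368.7 267.9] [353, 255, 35, 25, 413] [ 0.4504 -0.073 ]
[393.  277.4] [392, 270, 3, 14, 24] [ 0.4356 -0.1109]
136 105 104
```

View pics/top1.png

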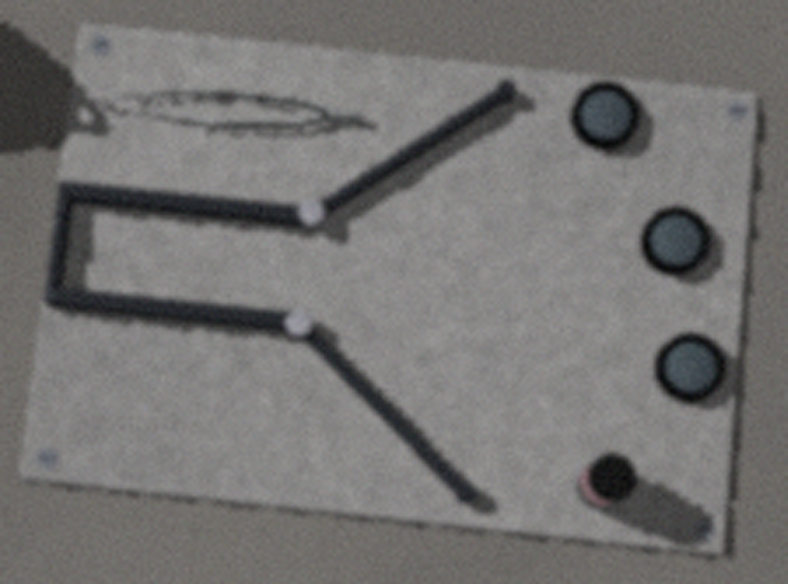

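The crop shows the posts at (312,212) and (299,322) and the lenses at (606,116), (677,241) and (690,368). The vial cap is at (612,478). The tray corners are at (80,25), (757,93), (727,553) and (20,476).

Add to h.py:
```python
def crop(s,p,z): return ray(s,((p[0]+.5)/3.5-.5+185,(p[1]+.5)/3.5-.5+125),z)
```

Run:
```python
from h import *
s=eyes.snapshot("top")
C=np.array([crop(s,p,.006) for p in((80,25),(757,93),(727,553),(20,476))])*1000
print("sides",[np.linalg.norm(C[i]-C[i-1]).round(1) for i in range(4)])
p1,p2=[crop(s,p,.022)*1000 for p in((312,212),(299,322))]
print("posts",p1,p2,np.linalg.norm(p1-p2))
ex=(C[0]+C[3]-C[1]-C[2]);ex/=np.linalg.norm(ex);ey=np.array([-ex[1],ex[0]])
O1=C.mean(0)+7*ex;O2=(p1+p2)/2-34*ex
d=p2-p1;print("yaw",np.arctan2(ex[1],ex[0]),"from posts",np.arctan2(-d[0],d[1])+np.pi)
print("origin",O1,O2)
O=(O1+O2)/2;np.savez("tray.npz",O=O/1000,ex=ex)
for n,p,z in(("a",(606,116),.016),("b",(677,241),.016),("c",(690,368),.016),("vial",(612,478),.057),("wall end-",(508,90),.018),("wall end+",(470,492),.018),("end",(58,243),.02)):
    w=crop(s,p,z)*1000;print(n,w.round(1),"tray",((w-O)@ex).round(1),((w-O)@ey).round(1))
```

```text
sides [np.float64(216.0), np.float64(322.8), np.float64(216.9), np.float64(324.9)]
posts [582.28449862  77.78337015] [531.06894863  83.4182338 ] 51.52459848166163
yaw 1.4676692462615641 from posts 4.602807207266386
origin [553.11011994  46.20442521] [553.17661465  46.78144011]
a [629.7 -59. ] tray -97.1 -87.0
b [570.3 -90.7] tray -134.7 -31.2
c [511.3 -95.2] tray -145.2 27.1
vial [458.  -52.8] tray -108.6 84.4
wall end- [641.5 -13.3] tray -50.4 -94.1
wall end+ [454.3   5.8] tray -50.6 94.2
end [567.9 194.7] tray 148.9 0.6
```

Add to h.py:
```python
YAW=1.466
def tray():
    T=np.load("tray.npz");ex=np.array([np.cos(YAW),np.sin(YAW)]);return T["O"],ex,np.array([-ex[1],ex[0]])
def plan(lens,target,back=.040):
    """turn about tool z, then tool-frame shift to the standoff, then push length"""
    O,ex,ey=tray();l,t=np.array(lens),np.array(target);d=t-l;L=np.hypot(*d);a=np.arctan2(d[1],d[0])
    st=l-back*d/L;w=O+st[0]*ex+st[1]*ey;yaw=YAW+a
    o=robot.get_obs();y0=o["ee_rot"][2];p=o["tool_pos"]
    e=w-p[:2];tx=np.array([np.cos(yaw),np.sin(yaw)]);ty=np.array([np.sin(yaw),-np.cos(yaw)])
    q=p[:2]-O
    print("t",round(o["time"],2),"z",p[2].round(4),"tcp tray",(q@ex).round(4),(q@ey).round(4),"| turn",round(y0-yaw,4),"then tool dx,dy",(e@tx).round(4),(e@ty).round(4),"| push tcp",round(L-.0232+back,4))
```

```bash
python3 -c "
from h import *
plan((-.1347,-.0312),(-.025,0))"
```

```text
t 0.2 z 0.2047 tcp tray 0.4332 0.4291 | turn 1.0806 then tool dx,dy -0.7121 0.2874 | push tcp 0.1309
```

The manual's scale: shifts go in shares of 200 mm and turns go in shares of pi rad. Converting my numbers, 0.12 rad / 3.1416 = 0.0382.

Call:
nudge_tcp(offsets="0.01 0 0 0 0.0382\n0.01 0 0 0 0.0382\n0.01 0 0 0 0.0382\n0.01 0 0 0 0.0382\n0.01 0 0 0 0.0382\n0.01 0 0 0 0.0382\n0.01 0 0 0 0.0382\n0.01 0 0 0 0.0382\n0.01 0 0 0 0.0382")

```text
time: 0.95
tool_pos: [0.1718, 0.5223, 0.2052]
ee_rot: [-3.141, 0.0, 1.738]
wrist_force: [-0.3, 0.8, 0.5]
width: 0.0376
finger_force: 0.0
```

Call:
nudge_tcp(offsets="0.01 -0.178 0.072 0 0\n0.01 -0.178 0.072 0 0\n0.01 -0.178 0.072 0 0\n0.01 -0.178 0.072 0 0\n0.01 -0.178 0.072 0 0\n0.01 -0.178 0.072 0 0\n0.01 -0.178 0.072 0 0\n0.01 -0.178 0.072 0 0\n0.01 -0.178 0.072 0 0\n0.01 -0.178 0.072 0 0\n0.01 -0.178 0.072 0 0\n0.01 -0.178 0.072 0 0\n0.01 -0.178 0.072 0 0\n0.01 -0.178 0.072 0 0\n0.01 -0.178 0.072 0 0\n0.01 -0.178 0.072 0 0\n0.01 -0.178 0.072 0 0\n0.01 -0.178 0.072 0 0\n0.01 -0.178 0.072 0 0\n0.01 -0.178 0.072 0 0")

```text
time: 2.62
tool_pos: [0.5787, -0.1311, 0.2051]
ee_rot: [-3.141, -0.0, 1.743]
wrist_force: [-0.1, 1.3, 0.8]
width: 0.0096
finger_force: 0.0
```

```bash
python3 -c "
from h import *
plan((-.1347,-.0312),(-.025,0))"
```

```text
t 2.62 z 0.2051 tcp tray -0.174 -0.044 | turn 0.0003 then tool dx,dy 0.0013 -0.0015 | push tcp 0.1309
```

To row units: 0.036 m / 0.2 = 0.18, 0.0105 m / 0.2 = 0.0525.

Call:
nudge_tcp(offsets="0.01 0 -0.0075 0.18 0\n0.01 0 0 0.18 0\n0.01 0 0 0.18 0\n0.01 0 0 0.18 0\n0.01 0 0 0.18 0\n0.01 0 0 0.0525 0\n0.01 0 0 0.025 0\n0.01 0 0 0 0")

```text
time: 3.28
tool_pos: [0.5764, -0.1295, 0.0096]
ee_rot: [-3.14, -0.001, 1.744]
wrist_force: [0.3, 0.0, -0.4]
width: 0.0098
finger_force: 0.0
```

Call:
nudge_tcp(offsets="0.01 0.05 0 0 0\n0.01 0.05 0 0 0\n0.01 0.05 0 0 0\n0.01 0.05 0 0 0\n0.01 0.05 0 0 0\n0.01 0.05 0 0 0\n0.01 0.05 0 0 0\n0.01 0.05 0 0 0\n0.01 0.05 0 0 0\n0.01 0.05 0 0 0\n0.01 0.05 0 0 0\n0.01 0.05 0 0 0\n0.01 0.03 0 0 0\n0.01 0.025 0 0 0\n0.01 0 0 0 0")

```text
time: 4.53
tool_pos: [0.5538, 0.0006, 0.0098]
ee_rot: [-3.141, -0.001, 1.745]
wrist_force: [-0.6, -0.1, 0.9]
width: 0.0099
finger_force: 0.0
```

Add to h.py:
```python
def lenses(name=None):
    """dark rims of the lenses seen from above (bodies are dark blue-grey), in tray coordinates"""
    s=eyes.snapshot("top");O,ex,ey=tray()
    g=cv2.medianBlur(cv2.cvtColor(s["color"],cv2.COLOR_BGR2GRAY),3)
    big=cv2.resize(g,None,fx=4,fy=4,interpolation=2)
    c=cv2.HoughCircles(big,cv2.HOUGH_GRADIENT,1,40,param1=80,param2=18,minRadius=34,maxRadius=50)
    for u,v,r in ([] if c is None else c[0]):
        p=ray(s,((u+.5)/4-.5,(v+.5)/4-.5),.016)-O;x,y=p@ex*1000,p@ey*1000
        if -180<x<160 and abs(y)<105: print("circle",x.round(1),y.round(1),"r",r/4)
    if name: cv2.imwrite(f"pics/{name}.png",cv2.resize(s["color"][125:292,185:410],None,fx=3.5,fy=3.5,interpolation=2))
```

```bash
python3 -c "
from h import *
lenses('p1');plan((-.025,0),(.05,0))"
```

```text
circle -21.1 -0.6 r 11.525
t 4.58 z 0.0098 tcp tray -0.0462 -0.0056 | turn 0.2785 then tool dx,dy -0.0188 -0.0056 | push tcp 0.0918
```

View pics/p1.png

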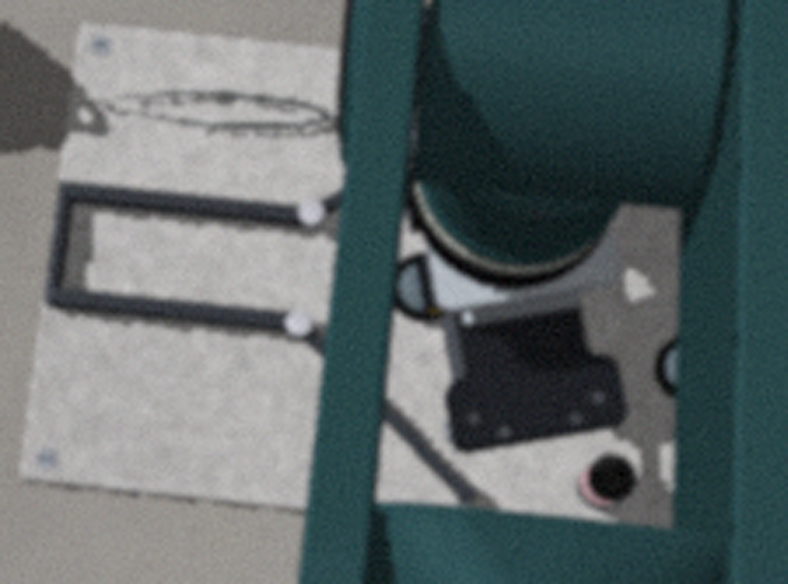

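The first lens was pushed to tray (-21,-1), seen at crop (412,286). Next I back off, line up with the slot and push it in.

To row units: -0.01 m / 0.2 = -0.05, 0.0925 rad / 3.1416 = 0.0294.

Call:
nudge_tcp(offsets="0.01 -0.05 0 0 0\n0.01 -0.05 0 0 0\n0.01 0 0 0 0.0294\n0.01 0 0 0 0.0294\n0.01 0 0 0 0.0294\n0.01 0 0 0 0")

```text
time: 5.08
tool_pos: [0.5578, -0.0219, 0.0099]
ee_rot: [3.141, 0.0, 1.463]
wrist_force: [0.0, 0.1, 0.2]
width: 0.0097
finger_force: 0.0
```

```bash
python3 -c "
from h import *
plan((-.021,0),(.057,0))"
```

```text
t 5.08 z 0.0099 tcp tray -0.0675 -0.0118 | turn -0.0029 then tool dx,dy 0.0065 -0.0118 | push tcp 0.0948
```

To row units: -0.02 m / 0.2 = -0.1, -0.01 m / 0.2 = -0.05, -0.003 rad / 3.1416 = -0.001.

Call:
nudge_tcp(offsets="0.01 0 -0.03 0 -0.001\n0.01 0 -0.029 0 0\n0.01 0.03 0 0 0\n0.01 0.05 0 0 0\n0.01 0.05 0 0 0\n0.01 0.05 0 0 0\n0.01 0.05 0 0 0\n0.01 0.05 0 0 0\n0.01 0.05 0 0 0\n0.01 0.05 0 0 0\n0.01 0.05 0 0 0\n0.01 0.05 0 0 0\n0.01 0.025 0 0 0\n0.01 0 0 0 0\n0.01 -0.05 0 0 0\n0.01 -0.1 0 0 0")

```text
time: 6.42
tool_pos: [0.553, 0.0522, 0.0099]
ee_rot: [3.142, -0.0, 1.472]
wrist_force: [-0.7, -0.1, -0.8]
width: 0.0101
finger_force: 0.0
```

```bash
python3 -c "
from h import *
lenses('p2');plan((-.1452,.0271),(-.025,0))"
```

```text
circle -144.7 26.0 r 10.0
circle -43.6 -23.7 r 10.4
circle -95.3 -86.6 r 10.4
t 6.47 z 0.0098 tcp tray 0.0009 0.0007 | turn 0.2244 then tool dx,dy -0.1883 0.0064 | push tcp 0.14
```

View pics/p2.png

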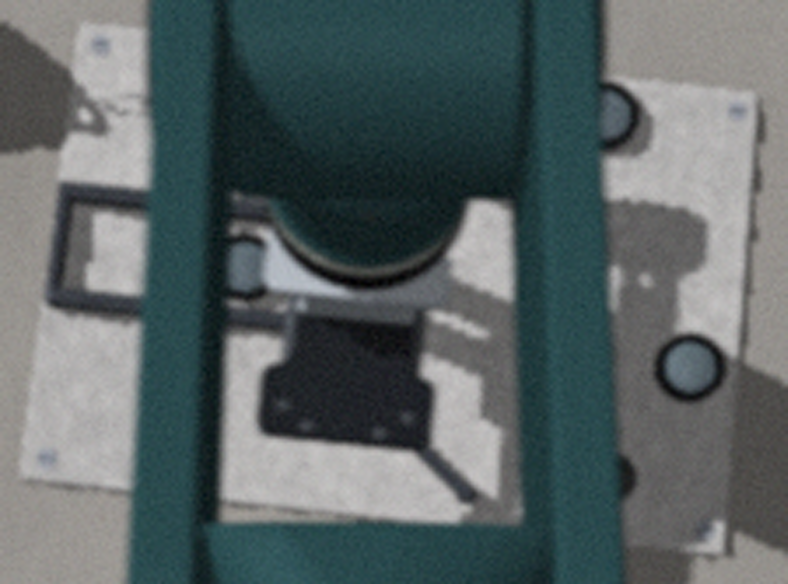

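Lens 1 now sits inside the slot at crop (243,267), between the rails. Lens c is unchanged at (690,368), and so is lens a. Lens c goes next.

To row units: -0.031 m / 0.2 = -0.155, -0.025 m / 0.2 = -0.125, 0.112 rad / 3.1416 = 0.0357.

Call:
nudge_tcp(offsets="0.01 0 0 -0.125 0\n0.01 0 0 -0.125 0\n0.01 0 0 0 0.0357\n0.01 0 0 0 0.0357\n0.01 -0.155 0.032 0 0\n0.01 -0.155 0 0 0\n0.01 -0.155 0 0 0\n0.01 -0.155 0 0 0\n0.01 -0.155 0 0 0\n0.01 -0.155 0 0 0\n0.01 0 0 0 0")

```text
time: 7.38
tool_pos: [0.4976, -0.1321, 0.06]
ee_rot: [3.142, 0.003, 1.239]
wrist_force: [0.3, 0.4, 0.4]
width: 0.0098
finger_force: 0.0
```

```bash
python3 -c "
from h import *
plan((-.145,.0265),(-.025,0))"
```

```text
t 7.38 z 0.06 tcp tray -0.1834 0.0365 | turn -0.01 then tool dx,dy -0.0003 0.0015 | push tcp 0.1397
```

To row units: 0.025 m / 0.2 = 0.125, 0.02 m / 0.2 = 0.1, -0.01 rad / 3.1416 = -0.0032.

Call:
nudge_tcp(offsets="0.01 0 0.0075 0.125 -0.0032\n0.01 0 0 0.1 0\n0.01 0 0 0.025 0\n0.01 0 0 0 0\n0.01 0.05 0 0 0\n0.01 0.05 0 0 0\n0.01 0.05 0 0 0\n0.01 0.05 0 0 0\n0.01 0.05 0 0 0\n0.01 0.05 0 0 0\n0.01 0.05 0 0 0\n0.01 0.05 0 0 0\n0.01 0.05 0 0 0\n0.01 0.05 0 0 0\n0.01 0.05 0 0 0\n0.01 0.05 0 0 0\n0.01 0.05 0 0 0\n0.01 0.04 0 0 0\n0.01 0 0 0 0")

```text
time: 8.97
tool_pos: [0.5442, 0.0057, 0.0099]
ee_rot: [-3.141, -0.001, 1.257]
wrist_force: [0.2, -0.1, -1.0]
width: 0.0102
finger_force: 0.0
```

Call:
nudge_tcp(offsets="0.01 -0.05 0 0 0\n0.01 -0.05 0 0 0\n0.01 0 0 0 -0.0223\n0.01 0 0 0 -0.0223\n0.01 0 0 0 -0.0223\n0.01 0 0 0 0")

```text
time: 9.47
tool_pos: [0.537, -0.0166, 0.0099]
ee_rot: [-3.141, 0.0, 1.464]
wrist_force: [-0.1, -0.6, 0.1]
width: 0.01
finger_force: 0.0
```

```bash
python3 -c "
from h import *
lenses('p3');plan((-.025,0),(.057,0))"
```

```text
circle 61.8 1.3 r 10.125
t 9.52 z 0.0099 tcp tray -0.0642 0.0093 | turn -0.0039 then tool dx,dy -0.0008 0.0093 | push tcp 0.0988
```

View pics/p3.png

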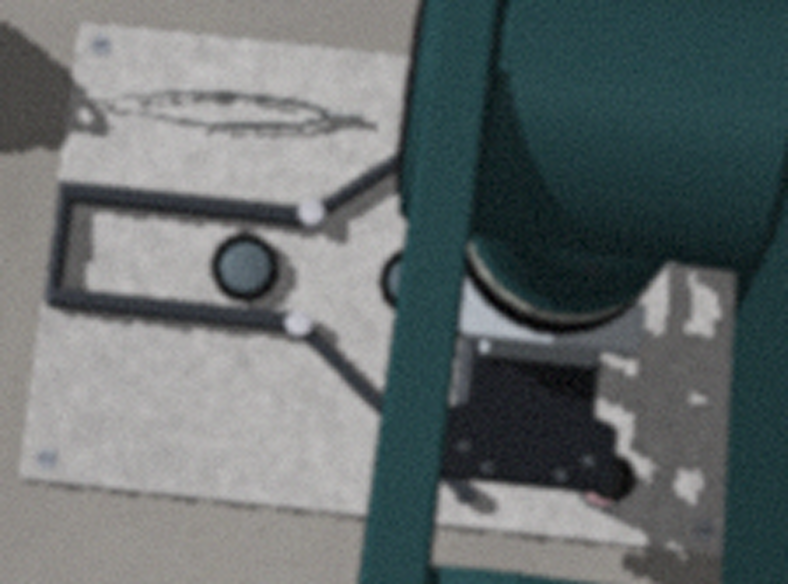

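Lens 1 is in the slot at crop (246,267), tray x = 62. The front edge of lens 2 shows at (384,282), just left of the wrist and roughly on the slot axis. I'll line up and push it.

To row units: -0.025 m / 0.2 = -0.125, -0.02 m / 0.2 = -0.1, -0.003 rad / 3.1416 = -0.001.

Call:
nudge_tcp(offsets="0.01 0 0.0235 0 -0.001\n0.01 0 0.023 0 0\n0.01 0.04 0 0 0\n0.01 0.05 0 0 0\n0.01 0.05 0 0 0\n0.01 0.05 0 0 0\n0.01 0.05 0 0 0\n0.01 0.05 0 0 0\n0.01 0.05 0 0 0\n0.01 0.05 0 0 0\n0.01 0.05 0 0 0\n0.01 0.05 0 0 0\n0.01 0 0 0 0\n0.01 -0.05 0 0 0\n0.01 -0.1 0 0 0\n0.01 0 0 -0.125 0\n0.01 0 0 -0.125 0")

```text
time: 10.93
tool_pos: [0.5517, 0.0497, 0.0583]
ee_rot: [-3.136, 0.001, 1.466]
wrist_force: [-0.0, 0.2, 0.3]
width: 0.0101
finger_force: 0.0
```

```bash
python3 -c "
from h import *
lenses();plan((-.096,-.0868),(-.025,0))"
```

```text
circle 128.4 -0.6 r 9.85
t 10.98 z 0.0658 tcp tray 0.0038 -0.003 | turn -0.8847 then tool dx,dy -0.1681 -0.0242 | push tcp 0.1289
```

To row units: -0.031 m / 0.2 = -0.155, -0.02 m / 0.2 = -0.1, -0.108 rad / 3.1416 = -0.0344.

Call:
nudge_tcp(offsets="0.01 -0.1 0 0 -0.0353\n0.01 0 0 0 -0.0353\n0.01 0 0 0 -0.0353\n0.01 0 0 0 -0.0353\n0.01 0 0 0 -0.0353\n0.01 0 0 0 -0.0353\n0.01 0 0 0 -0.0353\n0.01 0 0 0 -0.0344\n0.01 -0.155 -0.0375 0 0\n0.01 -0.155 -0.0375 0 0\n0.01 -0.155 -0.0375 0 0\n0.01 -0.155 -0.0375 0 0\n0.01 -0.155 -0.0375 0 0\n0.01 0 0 0 0")

```text
time: 12.15
tool_pos: [0.6363, -0.1112, 0.0595]
ee_rot: [-3.141, 0.004, 2.348]
wrist_force: [-0.6, 0.8, -0.1]
width: 0.0097
finger_force: 0.0
```

```bash
python3 -c "
from h import *
lenses('p4');plan((-.096,-.0868),(-.025,0))"
```

```text
circle 96.2 2.6 r 9.7
circle -96.9 -86.8 r 9.975
circle 64.3 1.2 r 9.575
t 12.2 z 0.0593 tcp tray -0.1456 -0.0976 | turn -0.0025 then tool dx,dy -0.0003 0.0315 | push tcp 0.1289
```

View pics/p4.png

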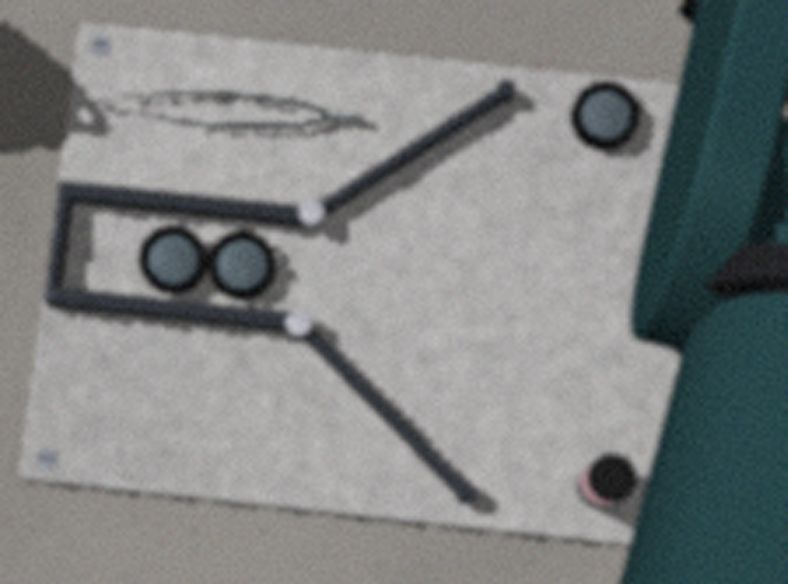

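Lenses 1 and 2 are in the slot at crop (173,259) and (242,265). Lens a is at (606,116), and the vial and forceps have not moved.

To row units: 0.025 m / 0.2 = 0.125, 0.02 m / 0.2 = 0.1, -0.002 rad / 3.1416 = -0.0006.

Call:
nudge_tcp(offsets="0.01 0 0.0785 0 -0.0006\n0.01 0 0.0785 0 0\n0.01 0 0 0.125 0\n0.01 0 0 0.1 0\n0.01 0 0 0.024 0\n0.01 0 0 0 0\n0.01 0.05 0 0 0\n0.01 0.05 0 0 0\n0.01 0.05 0 0 0\n0.01 0.05 0 0 0\n0.01 0.05 0 0 0\n0.01 0.05 0 0 0\n0.01 0.05 0 0 0\n0.01 0.05 0 0 0\n0.01 0.05 0 0 0\n0.01 0.05 0 0 0\n0.01 0.05 0 0 0\n0.01 0.05 0 0 0\n0.01 0.035 0 0 0\n0.01 0 0 0 0")

```text
time: 13.87
tool_pos: [0.5656, 0.0088, 0.0099]
ee_rot: [-3.141, -0.001, 2.356]
wrist_force: [0.4, 0.1, 0.5]
width: 0.0099
finger_force: 0.0
```

Call:
nudge_tcp(offsets="0.01 -0.05 0 0 0\n0.01 -0.075 0 0 0\n0.01 0 0 0 0.0353\n0.01 0 0 0 0.0353\n0.01 0 0 0 0.0353\n0.01 0 0 0 0.0353\n0.01 0 0 0 0.0353\n0.01 0 0 0 0.0353\n0.01 0 0 0 0.0353\n0.01 0 0 0 0.0344\n0.01 0 0 0 0")

```text
time: 14.78
tool_pos: [0.5854, -0.0112, 0.01]
ee_rot: [3.141, 0.0, 1.468]
wrist_force: [0.4, -0.2, 0.0]
width: 0.0099
finger_force: 0.0
```

```bash
python3 -c "
from h import *
lenses('p5');plan((-.022,0),(.057,0))"
```

```text
circle 64.2 1.6 r 9.85
circle 94.2 -0.6 r 11.225
circle 128.0 -0.6 r 11.225
t 14.83 z 0.01 tcp tray -0.0538 -0.038 | turn 0.0057 then tool dx,dy -0.0082 -0.038 | push tcp 0.0958
```

View pics/p5.png

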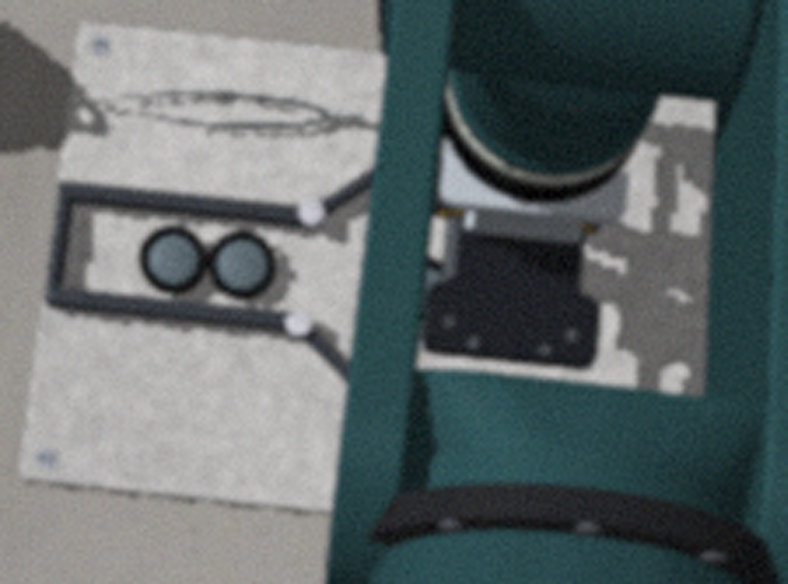

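Lenses 1 and 2 are unchanged. Lens 3 is mostly hidden by the arm, with only a rim edge showing at about (433,265). I'll back off and check with the other cameras.

To row units: -0.014 m / 0.2 = -0.07, -0.01 m / 0.2 = -0.05, 0.006 rad / 3.1416 = 0.0019.

Call:
nudge_tcp(offsets="0.01 -0.05 0 0 0\n0.01 -0.05 -0.05 0 0.0019\n0.01 0 -0.07 0 0\n0.01 0 -0.07 0 0\n0.01 0 0 0 0")

```text
time: 15.25
tool_pos: [0.5428, -0.0268, 0.0097]
ee_rot: [-3.139, 0.0, 1.465]
wrist_force: [0.4, -0.8, -0.7]
width: 0.0102
finger_force: 0.0
```

```bash
python3 -c "
from h import *
a=eyes.snapshot('wrist');b=eyes.snapshot('scene')
print(a['fx'],a['cx'],a['cy'],np.array(a['extrinsics']).round(4).tolist())
np.savez('w.npz',**{k:a[k] for k in('fx','fy','cx','cy','extrinsics')})
c=cv2.resize(b['color'][140:310,140:390],(400,272));w=cv2.resize(a['color'],(400,300))
cv2.imwrite('pics/p6.png',np.hstack([w,np.vstack([c,np.zeros((28,400,3),np.uint8)])]))
plan((-.022,0),(.057,0))"
```

```text
294.55954754710314 277.19674532024214 203.99675731051525 [[0.9944, -0.1059, -0.0026, -0.5421], [-0.1018, -0.9616, 0.2547, 0.0523], [-0.0294, -0.253, -0.967, 0.2106], [0.0, 0.0, 0.0, 1.0]]
t 15.35 z 0.0104 tcp tray -0.0737 0.0002 | turn -0.0011 then tool dx,dy 0.0117 0.0002 | push tcp 0.0958
```

View pics/p6.png

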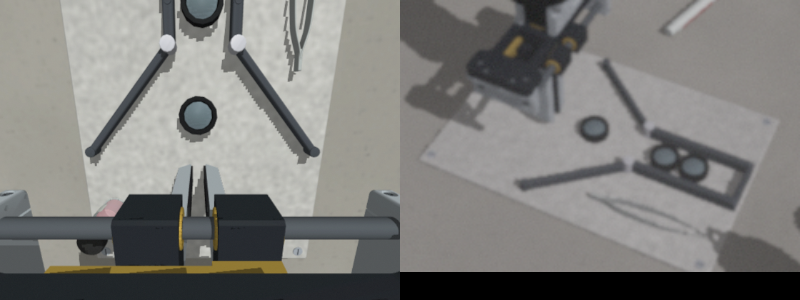

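The wrist view shows lens 3 at (198,116) in the halved picture, ahead of the fingers (190–210,170) and between the funnel walls. The scene view confirms this, with lenses 1 and 2 in the slot.

```bash
python3 -c "
from h import *
s=np.load('w.npz');O,ex,ey=tray()
for p,z in (((198,116),.016),((168,43),.022),((238,43),.022)):
    q=ray(s,(p[0]*1.4,p[1]*1.4),z)-O;print((q@ex).round(4),(q@ey).round(4))"
```

```text
-0.021 0.003
0.0327 0.0247
0.0326 -0.0262
```

To row units: -0.04 m / 0.2 = -0.2, -0.0015 m / 0.2 = -0.0075.

Call:
nudge_tcp(offsets="0.01 0.04 -0.0075 0 0\n0.01 0.05 0 0 0\n0.01 0.05 0 0 0\n0.01 0.05 0 0 0\n0.01 0.05 0 0 0\n0.01 0.05 0 0 0\n0.01 0.05 0 0 0\n0.01 0.05 0 0 0\n0.01 0.05 0 0 0\n0.01 0.05 0 0 0\n0.01 0.05 0 0 0\n0.01 0 0 0 0\n0.01 -0.05 0 0 0\n0.01 -0.1 0 0 0\n0.01 0 0 -0.175 0\n0.01 0 0 -0.175 0\n0.01 -0.2 0 0 0\n0.01 -0.2 0 0 0\n0.01 -0.2 0 0 0\n0.01 0 0 0 0")

```text
time: 17.02
tool_pos: [0.538, -0.0752, 0.0806]
ee_rot: [3.141, 0.004, 1.457]
wrist_force: [0.9, 1.3, -0.3]
width: 0.0103
finger_force: 0.0
```

```bash
python3 -c "
from h import *
lenses('p7');plan((-.022,0),(.057,0))"
```

```text
circle 63.8 4.8 r 10.4
circle 127.6 2.6 r 9.9
circle 92.9 3.0 r 11.225
t 17.07 z 0.0803 tcp tray -0.1194 0.0025 | turn -0.0084 then tool dx,dy 0.0574 0.0025 | push tcp 0.0958
```

View pics/p7.png

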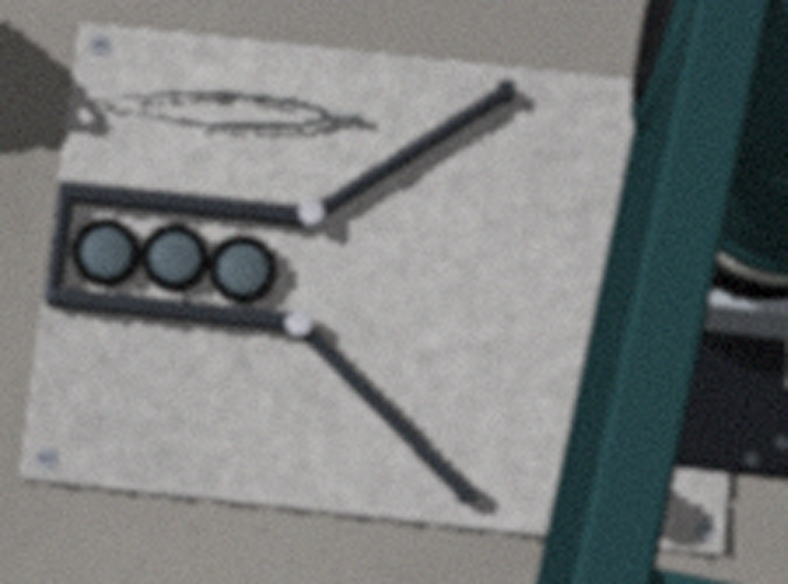

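All three lenses lie in the slot at crop (107,251), (176,258) and (243,269), with centres at tray x of about 128, 96 and 64. The gripper is clear of everything.

Call:
nudge_tcp(offsets="0.01 0 0 0 0\n0.01 0 0 0 0\n0.01 0 0 0 0")

```text
time: 17.32
tool_pos: [0.5388, -0.0668, 0.08]
ee_rot: [-3.141, -0.0, 1.466]
wrist_force: [-0.7, 0.5, -0.5]
width: 0.0099
finger_force: 0.0
```

```bash
python3 -c "
from bench import robot, eyes
print(robot.close_job())"
```

```text
the job is handed in; nothing more can be done
None
```

All three lenses were pushed through the gate one at a time and lay in the slot in the last picture; the job was handed in at 17.3 s, but no verdict came back, and the vial was hidden by the arm in that picture.

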